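# Load the drop-front carrying tray and shut it

### The arm

A 6-joint arm with a two-finger parallel gripper is mounted at the origin on a cart in front of the work surface, level with it; the furniture and walls round the work are solid. World frame = base frame: x ahead of the robot, y to its left, z up, the work surface at z = 0. Lengths are in m, angles in rad, forces in N, time in s.
With the tool pointing down it reaches from about 0.35 to 0.925 m from the base axis. Payload 6.4 kg.
Tool frame: the origin (TCP) lies midway between the tips of the shut fingers; the grasp point (between the pads) lies 19 mm behind it; z points along the fingers, y is the line along which they close (so a half turn about z gives the same grasp; the last joint's range is limited). The gripper opens to 85 mm and grips with 20 to 120 N. Pads are 22 mm wide; open, the fingers measure 114 mm over their backs; the gripper's body (76 mm by 85 mm) begins 54 mm behind the grasp point. The pads swing forward as they close: fully open they stand 13 mm farther back than shut.
Start: joints at [-1.354, 0.245, 1.558, -0, 1.339, -0.174], TCP at [0.248, -0.601, 0.231] pointing down, gripper open.
Joint ranges: [-3.13, 3.13], [-1.02, 2.26], [0.13, 2.54], [-0.95, 4.09], [0.21, 2.88], [-2.74, 2.74]. Speed limits (rad/s): [2.57, 2.57, 3.14, 3.14, 3.14, 3.14].

### API

Orientations are given as a unit quaternion [x, y, z, w].
In Python, from bench import arm, vision, close_job gives the robot as it stands.
- The arm moves only by the tool play_rows, never from a script. Its argument "plan" is a list of rows, each a list of 3 entries, a list of its own where there are three numbers: the shift along the tool's x, y, z in units of 30 mm (1.0 is 30 mm), then the turn about the tool's z in units of 5 degrees (1.0 is 5 degrees), then the closure, from -1 (fully open) to 1 (shut). A call has 1 to 8 rows; each row shifts and turns the commanded pose from where the row before left it, along the tool's axes as they then stand; what a row does not reach is not made up. A row lasts 1/10 s, in which the tool goes at most 50 mm and 8.59 degrees, less where a joint would pass 70% of its speed; a pose out of reach is approached as far as the arm can. A call is refused whole if a number of a shift passes 1 or a number of a turn 1, either way. A call with a gripper value outside its range is refused whole. The fingers move at their own pace and stop on an object; "force" is the grip in N (left out, the last holds). Time passes only in rows, so rows that do not move let the fingers close. It gives the time, the measured TCP pose, the force, the opening and the grip force at its end, in the units of the state.
- arm.get_obs(): the state, without advancing time (a new reading comes with each control period).
- vision.grab_frame(name): name is "scene" or "top" or "wrist"; returns the picture (384x512x3 uint8, blue, green, red); there is no depth.
- vision.camera_model(name): a dict with "K" (3x3 intrinsics, pixels), "dist_coeffs" ([k1, k2, p1, p2, k3] as OpenCV has them; the pictures are not rectified), "R" (3x3) and "t" (3): a world point X has camera coordinates R X + t; the wrist camera has in their place "T_tool_cam" (4x4, takes a point from camera to tool coordinates, whose origin is the TCP and whose axes are the flange's). Camera axes: x right, y down, z forward; pixel columns grow to the right and rows downward; lengths in m; the calibration is good to about 2 mm. A picture is of the moment at which its call begins: read the wrist's pose just before it. camera_model takes no time and is no camera call.
- close_job(): hands the job in; it is judged then, once.
The state is a dict: "clock": time; "joints": joint angles; "qd": joint speeds; "tau": joint torques, N m; "eef_pos": TCP position; "eef_rot": TCP orientation; "force": force on the tool from outside, world axes, zero at the start; "torque": the same for the moment, N m; "width": finger opening in m; "grip_force": force on a finger pad.
Only numpy, scipy, OpenCV 4.12 (cv2) and the standard library are available. Lean on these libraries where they do the work, as an engineer would, in place of code of your own. Each camera call takes 0.05 s, during which the arm holds its last target. There are 200 camera calls.

### The job

Load the steel drop-front tray for the trip to the incubator room: slide the Petri dish and the slide box along the bench, over the lowered front and fully into the tray, keeping both flat and never picking them up, and stand the dropper bottle upright on the tray floor with them. When all three are in, swing the front up until it is fully shut. Leave the tall amber bottle and the brush where they are.

Things in the scene. Friction and masses are not known exactly. Their poses are not given: they have to be found in the camera images.
- tray: Steel tray, fixed on the bench, open-topped. Origin: centre of its underside. Floor 175 mm deep (own x, -87.5 to +87.5) by 225 mm wide (own y, +-112.5), its top 4 mm above the bench; 3 mm walls at the back (+x) and sides (+-y), 51 mm high. Open front at -x; things are pushed in along own +x (roughly world +y). Wire handles stand out 29 mm from the side walls.
- mouth (a point): Middle of the tray's hinge line, at the front edge of the floor: own x -87.5 mm, y 0, z 4 mm of the tray. Axes as the tray's. The lowered front lies before it as a gentle 5 degree ramp whose tip meets the bench 46 mm farther out (own -x); flat things slide up it onto the floor.
- front (a joint): Hinged drop front, rad: 0 = fully shut (upright), 1.654 = lowered. Panel 46 mm high, 2 mm thick, 245 mm wide, with a square cheek plate on each end outside the side walls; lowered, the cheeks stand up 40 mm on either side of the ramp (own y +-121 mm). Stiff hinge (0.07 N m), stays where it is left.
- stud_a (a point): Middle of the black lifting stud that sticks out sideways (along own y of the tray, 26 mm long, 12 mm across) from the front's cheek at the tray's own +y end, the one nearer the robot. It lies 32 mm out from the hinge line and 32 mm above it when the front is lowered, and swings up and over to 32 mm inside it, alongside the wall, when shut. It can be pinched from above.
- stud_b (a point): The same point on the stud at the tray's own -y end, the farther one.
- petri_dish: Round Petri dish filled with tan medium, 89 mm across, clear rim 13 mm high, wall thin, 50 g, too wide to grasp across. Origin: centre of its underside, z up.
- slide_box: Closed blue microscope-slide box, 90 mm (own x; 100 mm with the small lip at -x, 50 mm from the origin) by 160 mm (own y) by 39 mm high, 280 g. Origin: centre of its underside. Its long side starts roughly in line with the push direction and only fits the tray that way round.
- dropper_bottle: Brown dropper bottle, body 35 mm across and 58 mm high, black collar 22 mm across to 70 mm and black bulb 14 mm across to 98 mm, 70 g. Origin: centre of its underside, z up.
- amber_bottle: Bystander: tall brown bottle with a flat black cap, 49 mm across, 151 mm high. Origin: centre of its underside.
- brush: Bystander: small wooden-handled brush lying on the bench, 139 mm long (own x), 16 mm thick. Origin: centre of its underside.
Not all that is in view belongs to the job. Leave any red or turquoise look-alike of the petri_dish alone.

How it is judged:
On the way:
1. the dish, the slide box and the bottle are all in the tray while its front is still down (x of petri_dish in the frame of tray between -0.064 and 0.064 m and y of petri_dish in the frame of tray between -0.075 and 0.075 m and z of petri_dish in the frame of tray between -0.001 and 0.01 m and angle between each of petri_dish, slide_box, dropper_bottle's own z axis and vertical below 0.12 rad and x of slide_box in the frame of tray between -0.03 and 0.03 m and y of slide_box in the frame of tray between -0.072 and 0.072 m and z of slide_box in the frame of tray between -0.001 and 0.01 m and x of dropper_bottle in the frame of tray between -0.091 and 0.091 m and y of dropper_bottle in the frame of tray between -0.1 and 0.1 m and z of dropper_bottle in the frame of tray between -0.001 and 0.01 m and value of joint front above 1.2 rad), for 0.2 s.
At the end, for the whole second after the job is handed in: The dish lies flat, the slide box lies flat and the bottle stands upright (tilt under 0.12 rad) on the tray floor, wholly between its walls and the shut front, all at rest; the front is shut to within 0.08 rad (x of petri_dish in the frame of tray between -0.048 and 0.048 m and y of petri_dish in the frame of tray between -0.075 and 0.075 m and z of petri_dish in the frame of tray between -0.001 and 0.01 m and angle between each of petri_dish, slide_box, dropper_bottle's own z axis and vertical below 0.12 rad and x of slide_box in the frame of tray between -0.014 and 0.014 m and y of slide_box in the frame of tray between -0.072 and 0.072 m and z of slide_box in the frame of tray between -0.001 and 0.01 m and x of dropper_bottle in the frame of tray between -0.075 and 0.075 m and y of dropper_bottle in the frame of tray between -0.1 and 0.1 m and z of dropper_bottle in the frame of tray between -0.001 and 0.01 m and linear speed of each of petri_dish, slide_box, dropper_bottle below 0.02 m/s and value of joint front below 0.08 rad); the robot touches nothing.
It fails at once if the Petri dish is picked up or tipped (height (world z) of petri_dish above 0.03 m or angle between petri_dish's own z axis and vertical above 0.35 rad).
It fails at once if the slide box is picked up or tipped (height (world z) of slide_box above 0.03 m or angle between slide_box's own z axis and vertical above 0.35 rad).
It fails at once if the amber bottle or the brush is moved by more than 3 cm (distance of any of amber_bottle, brush from where it was at the start of the episode above 0.03 m).
It also fails if it takes over 72 s, if anything falls off the work surface, if the arm or the gripper's body presses on something with over 40 N, if the wrist force passes 120 N, or if a joint passes its speed limit or range.

## Working session

There is one attempt and no reset: what is moved stays moved. The work goes in short steps, Python scripts to look and compute and a tool call to move; the robot and the scene stay as the last step left them, time stands still between calls to the robot, and variables do not carry over. Pictures are saved under pics/ and viewed, at most 12 in all, crops included, and the job is handed in when it is done.

Besides the shell and the picture viewer there is one more tool, called in YAML: its name, and indented under it one key for each argument. play_rows: Moves the arm, as the interface text tells. Its arguments: {"type":"object","properties":{"plan":{"type":"array"},"force":{"type":"number"}},"required":["plan"]}

```bash
mkdir -p pics; python3 - <<'E'
from bench import arm, vision
import cv2, numpy as np
for n in ("scene","top"):
    cv2.imwrite(f"pics/{n}0.png",vision.grab_frame(n))
    c=vision.camera_model(n); print(n,np.round(c["K"],1).tolist(),np.round(c["dist_coeffs"],3),np.round(c["R"],3).tolist(),np.round(c["t"],3))
print(vision.camera_model("wrist"))
print(arm.get_obs())
E
```

```text
scene [[464.9, 0.0, 263.3], [0.0, 464.9, 186.7], [0.0, 0.0, 1.0]] [0.047 0.    0.    0.    0.   ] [[-0.625, -0.78, 0.017], [-0.442, 0.336, -0.832], [0.643, -0.528, -0.555]] [0.404 0.251 1.009]
top [[449.6, 0.0, 250.0], [0.0, 449.6, 186.9], [0.0, 0.0, 1.0]] [0.058 0.    0.    0.    0.   ] [[0.02, -1.0, 0.002], [-0.998, -0.02, -0.064], [0.064, -0.001, -0.998]] [0.081 0.551 1.151]
{'K': array([[342.63462376,   0.        , 262.10247729],
       [  0.        , 342.63462376, 195.1407918 ],
       [  0.        ,   0.        ,   1.        ]]), 'dist_coeffs': array([0.01103305, 0.        , 0.        , 0.        , 0.        ]), 'T_tool_cam': array([[-1.66221397e-04, -9.63388018e-01, -2.68110984e-01,
         6.78212456e-02],
       [ 9.99999862e-01, -2.93670164e-04,  4.35256109e-04,
        -4.46597471e-04],
       [-4.98056717e-04, -2.68110874e-01,  9.63387934e-01,
        -1.42577294e-01],
       [ 0.00000000e+00,  0.00000000e+00,  0.00000000e+00,
         1.00000000e+00]])}
{'clock': 0.1, 'joints': array([-1.35410335e+00,  2.45772227e-01,  1.55892151e+00, -1.82233061e-06,
        1.33870955e+00, -1.74066904e-01]), 'qd': array([-0.00183937, -0.00080887, -0.00123652, -0.0005072 , -0.0002817 ,
        0.00049132]), 'tau': array([ 7.83494961e-04, -4.30677259e+01, -3.27126396e+01, -5.88097123e-05,
        2.84433729e-03, -2.97534669e-06]), 'eef_pos': array([ 0.24749131, -0.60048003,  0.23025681]), 'eef_rot': array([ 9.80973536e-01,  1.94139387e-01, -2.01799064e-05, -9.05091053e-04]), 'force': array([0.27977056, 0.32635224, 0.16564179]), 'torque': array([ 0.0555025 , -0.06562888,  0.03046908]), 'grip_force': 0.0, 'width': 0.08546850876387443}
```

View pics/scene0.png

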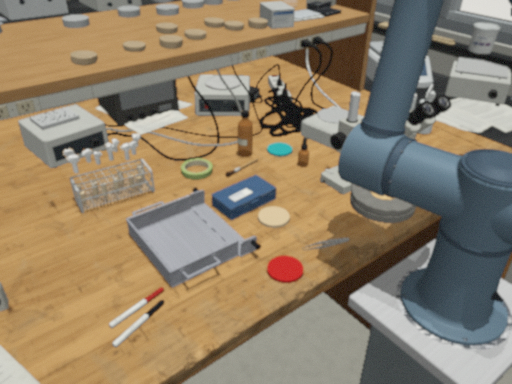

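View pics/top0.png

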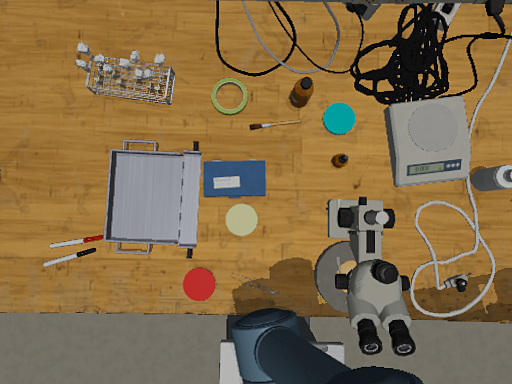

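The scene view shows the tray with its front lowered toward the box and dish. In the top view (pixels): tray about (150,197), box (235,178), dish (242,220), dropper (340,160), amber bottle (302,92), brush (275,125), red look-alike (199,284) and turquoise look-alike (339,118). The studs are near (196,146) and (189,253).

```bash
cat > h.py <<'E'
from bench import arm, vision
import cv2, numpy as np
from scipy.spatial.transform import Rotation as Ro
def cam(n,obs=None):
    c=vision.camera_model(n); K=c["K"]; d=np.array(c["dist_coeffs"])
    if n=="wrist":
        T=np.eye(4); T[:3,:3]=Ro.from_quat(obs["eef_rot"]).as_matrix(); T[:3,3]=obs["eef_pos"]
        M=np.linalg.inv(T@c["T_tool_cam"]); return K,d,M[:3,:3],M[:3,3]
    return K,d,np.array(c["R"]),np.array(c["t"])
def ray(C,px,z):
    K,d,R,t=C
    u=cv2.undistortPoints(np.float64(px).reshape(-1,1,2),K,d)[:,0]
    D=np.c_[u,np.ones(len(u))]@R; o=-R.T@t
    return o+D*((z-o[2])/D[:,2])[:,None]
def proj(C,X):
    K,d,R,t=C
    return cv2.projectPoints(np.float64(X).reshape(-1,1,3),cv2.Rodrigues(R)[0],t,K,d)[0][:,0]
def blob(im,lo,hi,box):
    x0,y0,x1,y1=box; m=np.zeros(im.shape[:2],np.uint8)
    hsv=cv2.cvtColor(im,cv2.COLOR_BGR2HSV)
    m[y0:y1,x0:x1]=cv2.inRange(hsv,lo,hi)[y0:y1,x0:x1]
    cs=cv2.findContours(m,cv2.RETR_EXTERNAL,cv2.CHAIN_APPROX_NONE)[0]
    return max(cs,key=cv2.contourArea)[:,0].astype(float)
def frame(c,fwd): return np.asarray(c),fwd
def rows(): 
    o=arm.get_obs(); print(o["clock"],o["eef_pos"],Ro.from_quat(o["eef_rot"]).as_matrix().round(3).tolist(),o["width"]); return o
E
python3 - <<'E'
from h import *
im=cv2.imread("pics/top0.png"); C=cam("top")
b=blob(im,(100,80,40),(125,255,255),(195,150,280,205))
r=cv2.minAreaRect(ray(C,b,0.039)[:,:2].astype(np.float32)); print("box",r, cv2.boxPoints(r).round(4).tolist())
hsv=cv2.cvtColor(im,cv2.COLOR_BGR2HSV)
print("dishhsv",hsv[220,242],hsv[230,270])
d=blob(im,(15,0,150),(35,110,255),(215,198,275,245)); 
for z in (0.0,0.012): print("dish",cv2.minEnclosingCircle(ray(C,d,z)[:,:2].astype(np.float32)))
print(np.round(-C[2].T@C[3],3))
cr=cv2.resize(im[130:265,90:370],None,fx=2.8,fy=2.8,interpolation=cv2.INTER_CUBIC)
cv2.imwrite("pics/crop1.png",cr)
E
```

```text
box ((0.5670157670974731, 0.13331064581871033), (0.09225793927907944, 0.15356606245040894), 1.1847046613693237) [[0.5192999839782715, 0.20909999310970306], [0.5224999785423279, 0.05559999868273735], [0.6147000193595886, 0.057500001043081284], [0.6115000247955322, 0.210999995470047]]
dishhsv [ 29  57 182] [ 18 169 163]
dish ((0.46453672647476196, 0.11331557482481003), 0.04306063801050186)
dish ((0.46463367342948914, 0.1131092831492424), 0.04262525588274002)
[0.474 0.093 1.184]
```

View pics/crop1.png

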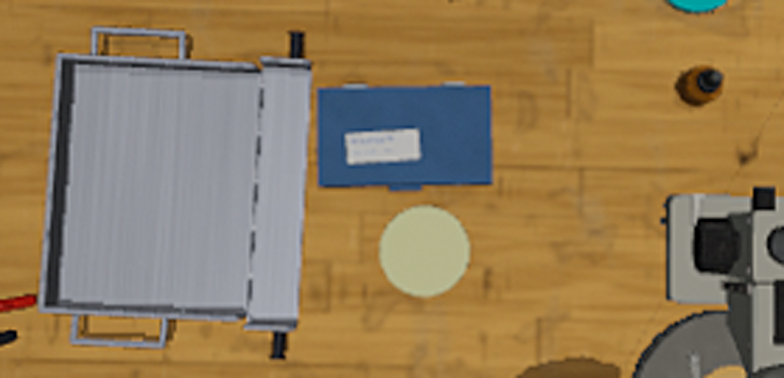

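The enlarged crop shows the far end of the hinge line at (262,68) and the near end at (248,320). The studs are at (297,45) and (279,346), and the bulb top at (711,78). The back wall's top outer corners are about (58,55) and (41,311).

```bash
python3 - <<'E'
from h import *
im=cv2.imread("pics/top0.png"); C=cam("top")
p=lambda l:(np.array(l,float)+.5)/2.8-.5+[90,130]
print("hinge",ray(C,p([(262,68),(248,320)]),.004).round(4).tolist())
print("studs",ray(C,p([(297,45),(279,346)]),.036).round(4).tolist())
print("backcorners",ray(C,p([(58,55),(41,311)]),.051).round(4).tolist())
print("tip",ray(C,p([(311,65),(297,326)]),.02).round(4).tolist())
print("bulb",ray(C,p([(711,78)]),.096).round(4))
hsv=cv2.cvtColor(im,cv2.COLOR_BGR2HSV)
m=blob(im,(0,0,0),(179,255,95),(325,148,355,172)); print("dropper blob",m.min(0),m.max(0))
s=cv2.imread("pics/scene0.png"); S=cam("scene")
q=blob(s,(0,0,0),(179,255,100),(295,135,312,168)); print(q.min(0),q.max(0))
for z,px in ((.097,[(304.,140)]),(0.0,[(303.5,165)])): print("scene",z,ray(S,px,z).round(4))
r=blob(im,(0,150,100),(8,255,255),(175,260,220,305)); print("red",cv2.minEnclosingCircle(ray(C,r,.012)[:,:2].astype(np.float32)))
# white-balance of tray: floor mask
E
```

```text
hinge [[0.6332, 0.2698, 0.004], [0.3972, 0.2756, 0.004]]
studs [[0.6508, 0.2335, 0.036], [0.3765, 0.242, 0.036]]
backcorners [[0.6345, 0.446, 0.051], [0.4052, 0.4516, 0.051]]
tip [[0.6348, 0.222, 0.02], [0.3936, 0.2282, 0.02]]
bulb [[ 0.62   -0.1339  0.096 ]]
dropper blob [338. 155.] [347. 163.]
[302. 138.] [306. 149.]
scene 0.097 [[ 0.61   -0.1271  0.097 ]]
scene 0.0 [[ 0.6174 -0.1405  0.    ]]
red ((0.2970103621482849, 0.21822193264961243), 0.04223184287548065)
```

play_rows:
  plan:
    - [[0,0,-0.8],-1,-1]
    - [[0,0,-0.8],-1,-1]
    - [[0,0,-0.8],-1,-1]
    - [[0,0,-0.8],-1,-1]
    - [[0,0,-0.8],-1,-1]
    - [[0,0,-0.8],-1,-1]
    - [[0,0,-0.8],-1,-1]
    - [[0,0,0],-1,-1]

```text
clock: 0.9
eef_pos: [0.2479, -0.602, 0.4037]
eef_rot: [0.854, 0.52, -0.001, 0.003]
force: [-0.1, 0.1, 0.6]
width: 0.0849
grip_force: 0.0
```

play_rows:
  plan:
    - [[0,0,0],-0.87,-1]
    - [[0,0,0],-0.87,-1]
    - [[0,0,0],-0.87,-1]
    - [[0,0,0],-0.87,-1]
    - [[0,0,0],-0.87,-1]
    - [[0,0,0],-0.87,-1]
    - [[0.5,0.5,0],0,-1]
    - [[1,0.6,0],0,-1]

```text
clock: 1.7
eef_pos: [0.2818, -0.5567, 0.3979]
eef_rot: [0.718, 0.697, 0.001, -0.001]
force: [-0.6, -0.9, -0.1]
width: 0.0855
grip_force: 0.0
```

```bash
cat >> h.py <<'E'
TC=np.array([.517,.359]); YAW=np.arctan2(.9996,.027)
def go(x,y,z,phi=YAW):
    "units along the tool's axes to reach the target"
    o=arm.get_obs(); R=Ro.from_quat(o["eef_rot"]).as_matrix()
    d=R.T@(np.array([x,y,z])-o["eef_pos"])/.03
    a=np.arctan2(R[1,0],R[0,0]); print("t",round(o["clock"],2),"pos",o["eef_pos"].round(4),"phi",round(a,4),"w",round(o["width"],4),"F",o["force"].round(1))
    print("units",d.round(2),"turn",round(-np.degrees(phi-a)/5,2), "own",own(o["eef_pos"][:2]).round(4))
def own(p):
    d=np.asarray(p)-TC; return np.array([d@[.027,.9996],d@[-.9996,.027]])
def world(u,v): return TC+u*np.array([.027,.9996])+v*np.array([-.9996,.027])
E
python3 -c "
from h import *
go(.565,.018,.012)"
```

```text
t 1.7 pos [ 0.2818 -0.5567  0.3979] phi 1.5411 w 0.0855 F [-0.6 -0.9 -0.1]
units [19.4   8.87 12.9 ] turn -0.03 own [-0.9217  0.2104]
```

play_rows:
  plan:
    - [[1,0.8,0],0,0]
    - [[1,0.8,0],0,0]
    - [[1,0.8,0],0,0]
    - [[1,0.8,0],0,0]
    - [[1,0.8,0],0,0]
    - [[1,0.8,0],0,0]
    - [[1,0.8,0],0,0]
    - [[1,0.8,0],0,0]

```text
clock: 2.5
eef_pos: [0.481, -0.3196, 0.3991]
eef_rot: [0.717, 0.698, 0.0, -0.0]
force: [0.5, -1.1, -0.5]
width: 0.0429
grip_force: 0.0
```

play_rows:
  plan:
    - [[1,0.3,0],0,0]
    - [[1,0.3,0],0,0]
    - [[1,0.3,0],0,0]
    - [[1,0.3,0],0,0]
    - [[1,0.3,0],0,0]
    - [[1,0.3,0],0,0]
    - [[1,0.3,0.5],0,0]
    - [[1,0.3,0.5],0,0]

```text
clock: 3.3
eef_pos: [0.5585, -0.0817, 0.3693]
eef_rot: [0.717, 0.698, 0.0, 0.0]
force: [0.6, 0.2, -0.6]
width: 0.0425
grip_force: 0.0
```

```bash
python3 -c "
from h import *
go(.565,.018,.012)"
```

```text
t 3.3 pos [ 0.5585 -0.0817  0.3693] phi 1.544 w 0.0425 F [ 0.6  0.2 -0.6]
units [ 3.33  0.11 11.91] turn 0.0 own [-0.4394 -0.0534]
```

play_rows:
  plan:
    - [[0.8,0.05,1],0,0]
    - [[0.8,0.06,1],0,0]
    - [[0.8,0,1],0,0]
    - [[0.8,0,1],0,0]
    - [[0.13,0,1],0,0]
    - [[0,0,1],0,0]
    - [[0,0,1],0,0]
    - [[0,0,1],0,0]

```text
clock: 4.1
eef_pos: [0.5636, 0.017, 0.128]
eef_rot: [0.716, 0.698, 0.0, -0.0]
force: [-0.1, -0.2, -0.1]
width: 0.0425
grip_force: 0.0
```

play_rows:
  plan:
    - [[0,0,1],0,0]
    - [[0,0,1],0,0]
    - [[0,0,1],0,0]
    - [[0,0,0.9],0,0]
    - [[0,0,0],0,0]

```text
clock: 4.6
eef_pos: [0.5603, 0.0172, 0.0083]
eef_rot: [0.716, 0.698, -0.003, -0.004]
force: [-0.3, -0.2, -0.5]
width: 0.0427
grip_force: 0.0
```

```bash
python3 -c "
from h import *
x,y=world(-.180,-.058)
go(x,y,.012)
cv2.imwrite('pics/t1.png',vision.grab_frame('top')[110:280,80:370].repeat(2,0).repeat(2,1))"
```

```text
t 4.6 pos [0.5603 0.0172 0.0083] phi 1.5441 w 0.0427 F [-0.3 -0.2 -0.5]
units [ 5.35  0.18 -0.12] turn 0.0 own [-0.3405 -0.0525]
```

View pics/t1.png

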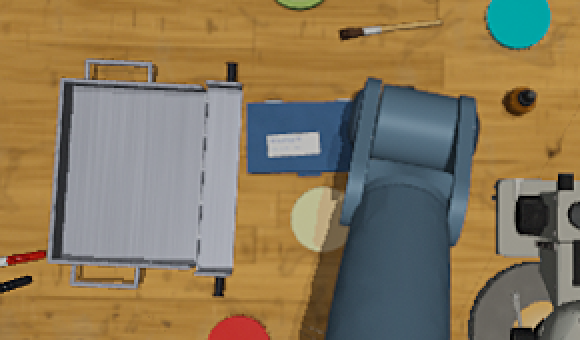

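The view shows the gripper in place behind the box, with the way clear into the mouth (205,180). Push.

play_rows:
  plan:
    - [[0.6,0.1,-0.1],0,0]
    - [[0.6,0,0],0,0]
    - [[0.6,0,0],0,0]
    - [[0.6,0,0],0,0]
    - [[0.6,0,0],0,0]
    - [[0.6,0,0],0,0]
    - [[0.6,0,0],0,0]
    - [[0.6,0,0],0,0]

```text
clock: 5.45
eef_pos: [0.5723, 0.1606, 0.0178]
eef_rot: [0.716, 0.698, 0.001, 0.001]
force: [-0.1, -1.3, 0.3]
width: 0.0427
grip_force: 0.9
```

```bash
cat >> h.py <<'E'
def boxpose(save=None):
    im=vision.grab_frame("top"); C=cam("top")
    b=blob(im,(100,110,40),(125,255,255),(100,150,280,205)); P=ray(C,b,.041)[:,:2]
    r=cv2.minAreaRect(P.astype(np.float32)); q=np.array([own(p) for p in cv2.boxPoints(r)])
    print("box own x %.4f..%.4f y %.4f..%.4f"%(q[:,0].min(),q[:,0].max(),q[:,1].min(),q[:,1].max()),r[1:])
    if save: cv2.imwrite(save,im[110:280,80:370].repeat(2,0).repeat(2,1))
    return im
E
python3 -c "
from h import *
x,y=world(-.092,-.058)
go(x,y,.012); boxpose('pics/t2.png')"
```

```text
t 5.45 pos [0.5723 0.1606 0.0178] phi 1.5443 w 0.0427 F [-0.1 -1.3  0.3]
units [ 3.49 -0.09  0.19] turn 0.01 own [-0.1968 -0.0606]
box own x -0.0987..-0.0249 y -0.1100..-0.0162 ((0.07362136989831924, 0.09366912394762039), 88.5624008178711)
```

View pics/t2.png

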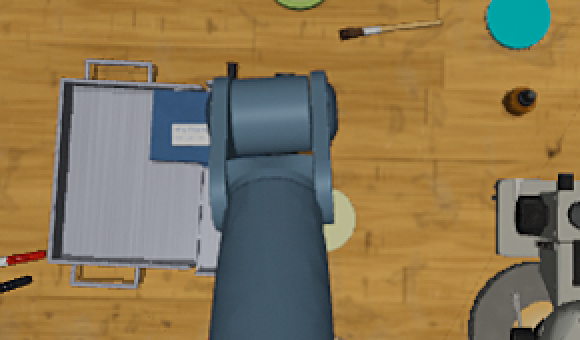

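The box is on the floor line, with its leading edge at own x about -25 mm, nearly parallel to and about 2 mm off the far wall.

play_rows:
  plan:
    - [[0.5,-0.1,0],0,0]
    - [[0.5,0,0],0,0]
    - [[0.5,0,0],0,0]
    - [[0.5,0,0],0,0]
    - [[0.4,0,0],0,0]
    - [[0.3,0,0],0,0]
    - [[0.3,0,0],0,0]
    - [[0,0,0],0,0]

```text
clock: 6.3
eef_pos: [0.57, 0.2511, 0.0149]
eef_rot: [0.716, 0.698, 0.0, -0.001]
force: [-0.1, -0.3, 0.1]
width: 0.0427
grip_force: 0.0
```

```bash
python3 -c "
from h import *
x,y=world(-.092,-.058)
go(x,y,.012); boxpose()"
```

```text
t 6.3 pos [0.57   0.2511 0.0149] phi 1.5453 w 0.0427 F [-0.1 -0.3  0.1]
units [0.48 0.07 0.1 ] turn 0.02 own [-0.1064 -0.0559]
box own x 0.0148..0.0706 y -0.1062..-0.0132 ((0.08995097130537033, 0.050308194011449814), 2.059032678604126)
```

play_rows:
  plan:
    - [[0.15,0,0],0,0]
    - [[0.15,0,0],0,0]
    - [[0.15,0,0],0,0]
    - [[0.1,0,0],0,0]
    - [[0,0,0],0,0]

```text
clock: 6.85
eef_pos: [0.5709, 0.2667, 0.0153]
eef_rot: [0.716, 0.698, 0.0, -0.0]
force: [-0.2, 0.6, -0.5]
width: 0.0426
grip_force: 0.0
```

```bash
python3 -c "
from h import *
x,y=world(-.240,.046)
go(x,y,.012); boxpose()"
```

```text
t 6.85 pos [0.5709 0.2667 0.0153] phi 1.5447 w 0.0426 F [-0.2  0.6 -0.5]
units [-4.97 -3.42  0.11] turn 0.01 own [-0.0908 -0.0564]
box own x 0.0325..0.0830 y -0.1052..-0.0162 ((0.05028980225324631, 0.08892758935689926), 88.56741333007812)
```

play_rows:
  plan:
    - [[-0.6,0,0],0,0]
    - [[-0.8,0,-0.6],0,0]
    - [[-0.9,0,-1],0,0]
    - [[-1,-0.6,-0.5],0,0]
    - [[-1,-0.7,0],0,0]
    - [[-1,-0.7,0],0,0]
    - [[-1,-0.7,0],0,0]
    - [[-1,-0.7,0],0,0]

```text
clock: 7.7
eef_pos: [0.4619, 0.0482, 0.0784]
eef_rot: [0.716, 0.698, 0.0, 0.0]
force: [-1.2, -0.3, 1.7]
width: 0.0429
grip_force: 0.0
```

```bash
cat >> h.py <<'E'
def dish():
    im=vision.grab_frame("top"); C=cam("top")
    d=blob(im,(24,20,120),(35,110,255),(100,195,280,250))
    (c,r)=cv2.minEnclosingCircle(ray(C,d,.012)[:,:2].astype(np.float32)); print("dish own",own(c).round(4),"r",round(r,4)); return im
E
python3 -c "
from h import *
im=dish(); boxpose('pics/t3.png')
x,y=world(-.330,.046)
go(x,y,.003)"
```

```text
dish own [-0.2215  0.0372] r 0.0297
box own x -0.0798..0.0838 y -0.1057..-0.0107 ((0.1627446562051773, 0.09344282746315002), 87.87010192871094)
t 7.8 pos [0.4605 0.0473 0.0777] phi 1.5403 w 0.0426 F [ 0.4 -0.8  1.1]
units [-0.56  0.08  2.49] turn -0.04 own [-0.3131  0.0481]
```

View pics/t3.png

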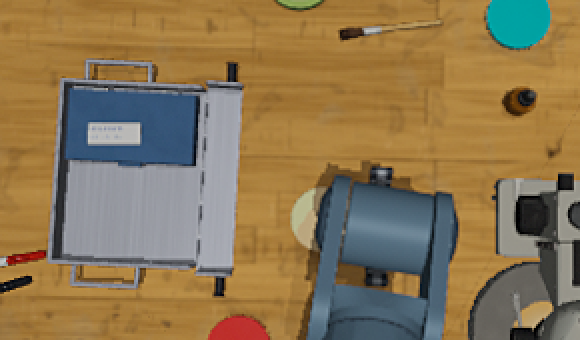

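The box is in, parallel to the walls and clear of the hinge line. Next I drop behind the dish.

play_rows:
  plan:
    - [[-0.5,0.05,0],0,0]
    - [[-0.06,0.03,0.8],0,0]
    - [[0,0,0.8],0,0]
    - [[0,0,0.6],0,0]
    - [[0,0,0.3],0,0]
    - [[0,0,0],0,0]

```text
clock: 8.4
eef_pos: [0.4644, 0.0331, 0.0024]
eef_rot: [0.716, 0.698, -0.001, -0.001]
force: [0.5, 0.7, -0.4]
width: 0.0426
grip_force: 0.0
```

```bash
python3 -c "
from h import *
x,y=world(-.1,.046)
go(x,y,.003)"
```

```text
t 8.4 pos [0.4644 0.0331 0.0024] phi 1.5443 w 0.0426 F [ 0.5  0.7 -0.4]
units [ 7.57 -0.07 -0.02] turn 0.01 own [-0.3272  0.0438]
```

play_rows:
  plan:
    - [[0.3,-0.05,0],0,0]
    - [[0.4,0,0],0,0]
    - [[0.4,0,0],0,0]
    - [[0.4,0,0],0,0]
    - [[0.4,0,0],0,0]
    - [[0.4,0,0],0,0]

```text
clock: 9.0
eef_pos: [0.4656, 0.1033, 0.0036]
eef_rot: [0.716, 0.698, 0.0, 0.0]
force: [-0.7, -1.5, 1.6]
width: 0.0429
grip_force: 0.6
```

```bash
python3 -c "
from h import *
x,y=world(-.02,.046)
go(x,y,.003); dish()"
```

```text
t 9.0 pos [0.4656 0.1033 0.0036] phi 1.5451 w 0.0429 F [-0.7 -1.5  1.6]
units [ 7.9  -0.04  0.02] turn 0.02 own [-0.257   0.0445]
dish own [-0.1671  0.0411] r 0.008
```

play_rows:
  plan:
    - [[0.4,0,0],0,0]
    - [[0.4,0,0],0,0]
    - [[0.4,0,0],0,0]
    - [[0.4,0,0],0,0]
    - [[0.4,0,0],0,0]
    - [[0.4,0,0],0,0]
    - [[0.4,0,0],0,0]
    - [[0.4,0,0],0,0]

```text
clock: 9.85
eef_pos: [0.4679, 0.1991, 0.0033]
eef_rot: [0.716, 0.698, -0.0, -0.0]
force: [-0.1, -1.2, 1.4]
width: 0.0427
grip_force: 0.4
```

```bash
python3 -c "
from h import *
x,y=world(-.02,.046)
go(x,y,.004); dish()"
```

```text
t 9.85 pos [0.4679 0.1991 0.0033] phi 1.5444 w 0.0427 F [-0.1 -1.2  1.4]
units [ 4.71 -0.04 -0.02] turn 0.01 own [-0.1612  0.0448]Traceback (most recent call last):
  File "<string>", line 4, in <module>
    go(x,y,.004); dish()
                  ~~~~^^
  File "h.py", line 46, in dish
    d=blob(im,(24,20,120),(35,110,255),(100,195,280,250))
  File "h.py", line 23, in blob
    return max(cs,key=cv2.contourArea)[:,0].astype(float)
           ~~~^^^^^^^^^^^^^^^^^^^^^^^^
ValueError: max() iterable argument is empty
```

play_rows:
  plan:
    - [[0.4,0,-0.04],0,0]
    - [[0.4,0,-0.04],0,0]
    - [[0.4,0,0],0,0]
    - [[0.4,0,0],0,0]
    - [[0.4,0,0],0,0]
    - [[0.4,0,0],0,0]
    - [[0.4,0,0],0,0]
    - [[0.4,0,0],0,0]

```text
clock: 10.7
eef_pos: [0.4705, 0.2951, 0.0057]
eef_rot: [0.716, 0.698, -0.0, 0.0]
force: [-0.4, -0.6, 1.1]
width: 0.0426
grip_force: 0.4
```

```bash
python3 -c "
from h import *
x,y=world(-.02,.046)
go(x,y,.004); cv2.imwrite('pics/t4.png',vision.grab_frame('top')[110:280,80:370].repeat(2,0).repeat(2,1))"
```

```text
t 10.7 pos [0.4705 0.2951 0.0057] phi 1.5445 w 0.0426 F [-0.4 -0.6  1.1]
units [ 1.51 -0.04  0.06] turn 0.01 own [-0.0652  0.0448]
```

View pics/t4.png

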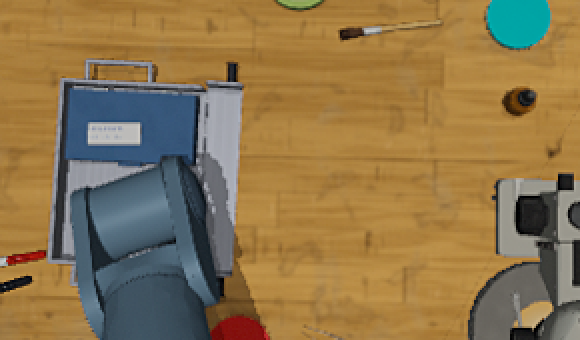

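The arm hides the dish; by the finger contact its centre is near own x -15 mm. I'll push the last 48 mm, then back off and lift.

play_rows:
  plan:
    - [[0.4,0,0],0,0]
    - [[0.4,0,0],0,0]
    - [[0.4,0,0],0,0]
    - [[0.25,0,0],0,0]
    - [[0.1,0,0],0,0]
    - [[-0.3,0,0],0,0]
    - [[-0.6,0,-0.3],0,0]
    - [[-0.6,0,-1],0,0]

```text
clock: 11.55
eef_pos: [0.4677, 0.2933, 0.042]
eef_rot: [0.716, 0.698, -0.003, -0.001]
force: [-0.2, -0.1, 0.3]
width: 0.0428
grip_force: 0.0
```

play_rows:
  plan:
    - [[-0.9,0.4,-1],0,0]
    - [[-1,0.4,-1],0,0]
    - [[-1,0.4,-1],0,0]
    - [[-1,0.4,-1],0,-1]
    - [[-1,0.4,-1],0,-1]
    - [[-1,0.4,-1],0,-1]
    - [[-1,0.4,-0.5],0,-1]
    - [[-1,0.4,0],0,-1]

```text
clock: 12.35
eef_pos: [0.5617, 0.0538, 0.2431]
eef_rot: [0.717, 0.697, 0.002, 0.002]
force: [0.7, -0.1, -0.8]
width: 0.0855
grip_force: 0.0
```

play_rows:
  plan:
    - [[-1,0.3,0],0,-1]
    - [[-1,0.3,0],0,-1]
    - [[-1,0.3,0],0,-1]
    - [[-0.6,0.3,0],0,-1]
    - [[-0.3,0,0],0,-1]
    - [[0,0,0],0,-1]

```text
clock: 12.95
eef_pos: [0.5928, -0.0625, 0.2394]
eef_rot: [0.717, 0.697, -0.0, -0.0]
force: [1.0, 0.7, -1.0]
width: 0.0851
grip_force: 0.0
```

```bash
python3 -c "
from h import *
go(.616,-.134,.033)
o=arm.get_obs(); im=vision.grab_frame('wrist'); cv2.imwrite('pics/w1.png',im)
C=cam('wrist',o); print(proj(C,[[.616,-.134,z] for z in (0,.058,.098)]).round(1).tolist())
t=dish()
boxpose()
w=vision.grab_frame('wrist')
top=cv2.imread('pics/t4.png')
t=t[110:280,80:370]; cv2.imwrite('pics/m1.png',np.vstack([cv2.resize(im,(480,360)),cv2.resize(t,(400,234)).copy() if 0 else cv2.copyMakeBorder(cv2.resize(t,(400,234)),0,0,0,80,0)]))"
```

```text
t 12.95 pos [ 0.5928 -0.0625  0.2394] phi 1.543 w 0.0851 F [ 1.   0.7 -1. ]
units [-2.36  0.84  6.88] turn -0.01 own [-0.4193 -0.0872]
[[283.7, 221.7], [287.1, 241.3], [290.2, 258.8]]
dish own [0.0122 0.0739] r 0.0042
box own x -0.0798..0.0828 y -0.1052..-0.0115 ((0.16260091960430145, 0.09363403171300888), 88.44827270507812)
```

View pics/m1.png

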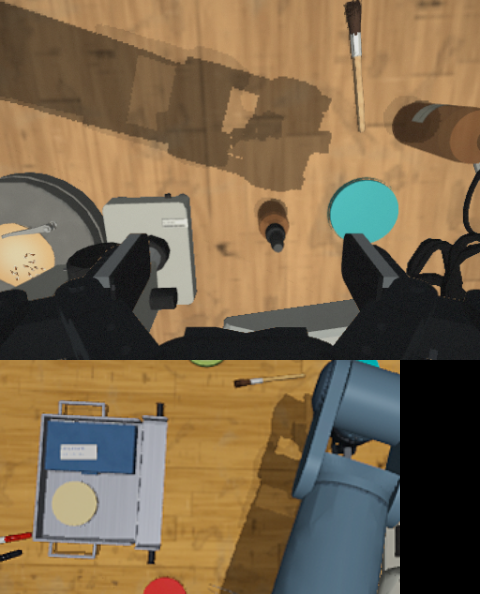

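The wrist view shows the bottle's bulb tip at (295,262) in full-size pixels, with its body up to (290,212). It stands clear of the balance, microscope and turquoise disc. The top view shows the box and dish both in the tray.

```bash
python3 -c "
from h import *
o=arm.get_obs(); C=cam('wrist',o)
im=cv2.imread('pics/w1.png')
print(ray(C,[(295.5,262)],.096).round(4))
hsv=cv2.cvtColor(im,cv2.COLOR_BGR2HSV)
m=blob(im,(0,110,30),(14,255,150),(265,200,315,262)); print('brown',m.min(0),m.max(0))
k=blob(im,(0,0,0),(179,255,45),(275,230,315,275)); print('black',k.min(0),k.max(0))
c=(m.min(0)+m.max(0))/2
print(ray(C,[[c[0],m.min(0)[1]+0]],.0).round(4),ray(C,[c],.03).round(4))
print('dish own',own(ray(cam('top'),[(133.6,213.9)],.015)[0,:2]).round(4))
"
```

```text
[[ 0.6214 -0.1365  0.096 ]]
brown [275. 214.] [307. 253.]
black [286. 246.] [303. 263.]
[[ 0.6251 -0.1228  0.    ]] [[ 0.6226 -0.1352  0.03  ]]
dish own [0.0311 0.0448]
```

play_rows:
  plan:
    - [[-1,0.4,0.6],0,-1]
    - [[-1,0.4,0.8],0,-1]
    - [[-0.42,0.22,0.8],0,-1]
    - [[0,0,0.5],0,-1]
    - [[0,0,0.5],0,-1]
    - [[0,0,0.5],0,-1]
    - [[0,0,0],0,-1]

```text
clock: 13.85
eef_pos: [0.6203, -0.1335, 0.1263]
eef_rot: [0.716, 0.698, -0.001, -0.002]
force: [-0.4, 0.1, 0.1]
width: 0.0856
grip_force: 0.0
```

```bash
python3 -c "
from h import *
go(.6215,-.136,.034)"
```

```text
t 13.85 pos [ 0.6203 -0.1335  0.1263] phi 1.5457 w 0.0856 F [-0.4  0.1  0.1]
units [-0.09  0.05  3.07] turn 0.02 own [-0.4895 -0.1165]
```

play_rows:
  plan:
    - [[-0.08,0.04,0.6],0,-1]
    - [[0,0,0.6],0,-1]
    - [[0,0,0.6],0,-1]
    - [[0,0,0.6],0,-1]
    - [[0,0,0.4],0,-1]
    - [[0,0,0.25],0,-1]
    - [[0,0,0],0,0]
    - [[0,0,0],0,0.4]
  force: 30

```text
clock: 14.65
eef_pos: [0.6234, -0.1378, 0.0376]
eef_rot: [0.716, 0.698, 0.0, 0.0]
force: [-0.8, -0.4, 0.2]
width: 0.0593
grip_force: 0.0
```

play_rows:
  plan:
    - [[0,0,0],0,0.4]
    - [[0,0,0],0,0.4]
    - [[0,0,0],0,0.4]
    - [[0,0,0],0,0.4]

```text
clock: 15.05
eef_pos: [0.6237, -0.138, 0.0384]
eef_rot: [0.716, 0.698, 0.0, 0.001]
force: [-1.8, 0.3, 5.2]
width: 0.0323
grip_force: 29.9
```

```bash
python3 -c "
from h import *
go(.6215,-.136,.034); print(arm.get_obs()['grip_force'])"
```

```text
t 15.05 pos [ 0.6237 -0.138   0.0384] phi 1.5445 w 0.0323 F [-1.8  0.3  5.2]
units [ 0.06 -0.08  0.15] turn 0.01 own [-0.4939 -0.1201]
29.85597203951329
```

play_rows:
  plan:
    - [[0,0,-0.4],0,0.4]
    - [[0,0,-0.8],0,0.4]
    - [[0,0,-0.8],0,0.4]
    - [[0,0,-0.8],0,0.4]
    - [[0,0,-0.7],0,0.4]

```text
clock: 15.55
eef_pos: [0.6229, -0.1376, 0.1438]
eef_rot: [0.716, 0.698, 0.0, 0.0]
force: [-0.2, 0.3, -0.8]
width: 0.0321
grip_force: 29.9
```

```bash
python3 -c "
from h import *
x,y=world(-.05,.05)
go(x,y,.044);print(arm.get_obs()['grip_force'])"
```

```text
t 15.55 pos [ 0.6229 -0.1376  0.1438] phi 1.5445 w 0.0321 F [-0.2  0.3 -0.8]
units [14.79 -5.63  3.32] turn 0.01 own [-0.4935 -0.1193]
29.924031724222004
```

play_rows:
  plan:
    - [[0.4,-0.2,0],0,0.4]
    - [[0.8,-0.4,0],0,0.4]
    - [[1,-0.4,0],0,0.4]
    - [[1,-0.4,0],0,0.4]
    - [[1,-0.4,0],0,0.4]
    - [[1,-0.4,0],0,0.4]
    - [[1,-0.4,0],0,0.4]
    - [[1,-0.4,0],0,0.4]

```text
clock: 16.35
eef_pos: [0.5364, 0.0825, 0.1406]
eef_rot: [0.716, 0.698, -0.001, -0.001]
force: [0.6, 0.2, 0.0]
width: 0.0322
grip_force: 29.9
```

play_rows:
  plan:
    - [[1,-0.4,0],0,0.4]
    - [[1,-0.4,0],0,0.4]
    - [[1,-0.4,0],0,0.4]
    - [[1,-0.4,0],0,0.4]
    - [[1,-0.4,0],0,0.4]
    - [[1,-0.4,0],0,0.4]
    - [[0.7,-0.2,0],0,0.4]
    - [[0.4,0,0],0,0.4]

```text
clock: 17.15
eef_pos: [0.4638, 0.2971, 0.1407]
eef_rot: [0.716, 0.699, -0.001, -0.001]
force: [-0.4, -1.2, -0.2]
width: 0.0323
grip_force: 29.9
```

play_rows:
  plan:
    - [[0.3,0,0],0,0.4]
    - [[0.15,0,0.3],0,0.4]
    - [[0,0,0.3],0,0.4]
    - [[0,0,0],0,0.4]

```text
clock: 17.55
eef_pos: [0.4655, 0.308, 0.1217]
eef_rot: [0.717, 0.697, -0.002, -0.001]
force: [0.5, -0.5, -1.4]
width: 0.0321
grip_force: 29.9
```

```bash
python3 -c "
from h import *
x,y=world(-.05,.05)
go(x,y,.044);print(arm.get_obs()['grip_force'])
b=vision.grab_frame('wrist'); cv2.imwrite('pics/w2.png',b)"
```

```text
t 17.55 pos [0.4655 0.308  0.1217] phi 1.5435 w 0.0321 F [ 0.5 -0.5 -1.4]
units [0.09 0.01 2.59] turn -0.0 own [-0.0524  0.0501]
29.92330634733662
```

View pics/w2.png

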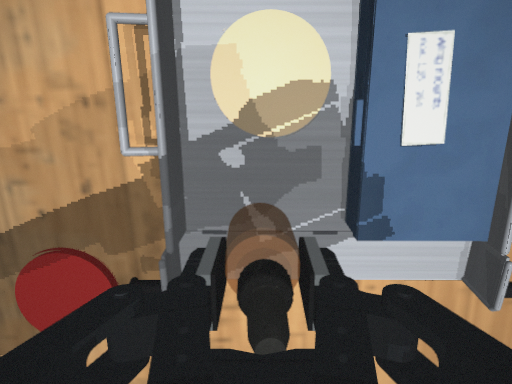

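The wrist view shows the held bottle just inside the hinge line (y about 230 px). The dish is ahead at (270,73), the box is to the right, and the floor between them is free. Lowering.

play_rows:
  plan:
    - [[0.08,0,0.5],0,0.4]
    - [[0,0,0.6],0,0.4]
    - [[0,0,0.6],0,0.4]
    - [[0,0,0.4],0,0.4]
    - [[0,0,0.25],0,0.4]
    - [[0,0,0.1],0,0.4]
    - [[0,0,0],0,0.4]

```text
clock: 18.3
eef_pos: [0.4669, 0.3115, 0.0506]
eef_rot: [0.716, 0.698, -0.0, -0.0]
force: [-0.1, -0.8, -0.4]
width: 0.032
grip_force: 29.9
```

```bash
python3 -c "
from h import *
x,y=world(-.05,.05)
go(x,y,.044)"
```

```text
t 18.3 pos [0.4669 0.3115 0.0506] phi 1.5444 w 0.032 F [-0.1 -0.8 -0.4]
units [-0.04 -0.04  0.22] turn 0.01 own [-0.0488  0.0488]
```

play_rows:
  plan:
    - [[0,0,0.1],0,0.4]
    - [[0,0,0.1],0,0.4]
    - [[0,0,0.05],0,0.4]
    - [[0,0,0],0,0.4]
    - [[0,0,0],0,0.4]

```text
clock: 18.8
eef_pos: [0.4668, 0.3116, 0.0433]
eef_rot: [0.716, 0.698, 0.0, 0.0]
force: [0.3, 0.3, -0.5]
width: 0.0319
grip_force: 29.9
```

play_rows:
  plan:
    - [[0,0,0.05],0,0.4]
    - [[0,0,0],0,0.4]

```text
clock: 19.0
eef_pos: [0.4671, 0.3118, 0.0424]
eef_rot: [0.716, 0.698, 0.0, 0.0]
force: [-1.4, -0.2, 3.9]
width: 0.0324
grip_force: 30.3
```

Touched down (3.9 N). Open partly and rise.

play_rows:
  plan:
    - [[0,0,0],0,0.1]
    - [[0,0,0],0,-0.2]
    - [[0,0,0],0,-0.3]
    - [[0,0,-0.2],0,-0.3]
    - [[0,0,-0.5],0,-0.3]
    - [[0,0,-0.8],0,-0.3]
    - [[0,0,-0.8],0,-0.3]
    - [[0,0,-0.8],0,-0.3]

```text
clock: 19.8
eef_pos: [0.467, 0.3117, 0.137]
eef_rot: [0.716, 0.698, 0.001, 0.0]
force: [0.6, 0.3, -0.2]
width: 0.0552
grip_force: 0.0
```

play_rows:
  plan:
    - [[-1,0,-0.3],0,1]
    - [[-1,0,0],0,1]
    - [[-1,0,0],0,1]
    - [[-1,0,0],0,1]
    - [[-1,0,0],0,1]
    - [[0,0,0],0,1]

```text
clock: 20.4
eef_pos: [0.4632, 0.1594, 0.145]
eef_rot: [0.718, 0.696, 0.0, 0.001]
force: [0.7, 0.4, -0.1]
width: -0.0
grip_force: 0.0
```

```bash
python3 -c "
from h import *
x,y=world(-.16,.135)
go(x,y,.02)
a=vision.grab_frame('scene')[160:310,90:340]; 
im=vision.grab_frame('top')[110:280,80:370]; cv2.imwrite('pics/m2.png',np.vstack([cv2.resize(a,(480,288)),cv2.resize(im,(480,281))]))"
```

```text
t 20.4 pos [0.4632 0.1594 0.145 ] phi 1.5409 w -0.0 F [ 0.7  0.4 -0.1]
units [ 1.36 -2.9   4.16] turn -0.03 own [-0.201   0.0484]
```

View pics/m2.png

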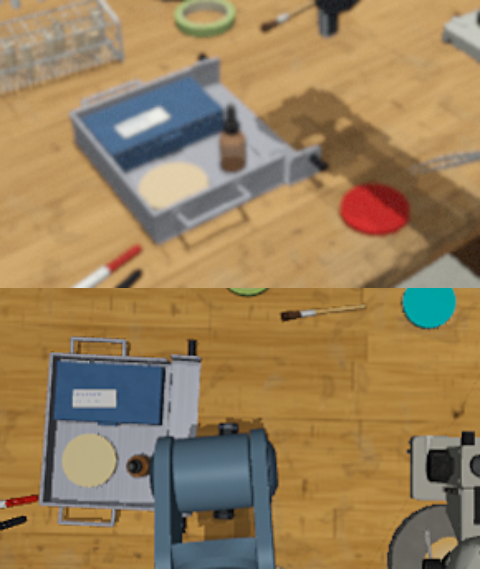

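All three are inside and upright: the bottle stands at (138,466) in the lower half, clear of the dish and hinge. Now the closed fingers go behind stud_a.

play_rows:
  plan:
    - [[0.5,-0.6,0],0,1]
    - [[0.5,-0.7,0],0,1]
    - [[0.3,-0.8,0.4],0,1]
    - [[0,-0.8,0.8],0,1]
    - [[0,-0.2,0.8],0,1]
    - [[0,0,0.8],0,1]
    - [[0,0,0.7],0,1]
    - [[0,0,0.5],0,1]

```text
clock: 21.3
eef_pos: [0.3702, 0.204, 0.0229]
eef_rot: [0.716, 0.698, -0.0, -0.0]
force: [-0.3, 0.2, 0.9]
width: 0.0001
grip_force: 0.0
```

```bash
python3 -c "
from h import *
x,y=world(-.075,.142)
go(x,y,.022)"
```

```text
t 21.3 pos [0.3702 0.204  0.0229] phi 1.5461 w 0.0001 F [-0.3  0.2  0.9]
units [2.8  0.02 0.03] turn 0.03 own [-0.1589  0.1425]
```

play_rows:
  plan:
    - [[0.3,0,0],0,1]
    - [[0.3,0,0],0,1]
    - [[0.3,0,0],0,1]
    - [[0.3,0,0],0,1]
    - [[0.3,0,0],0,1]
    - [[0.3,0,0],0,1]
    - [[0.3,0,0],0,1]
    - [[0.3,0,0],0,1]

```text
clock: 22.1
eef_pos: [0.3733, 0.2763, 0.0245]
eef_rot: [0.716, 0.698, 0.001, 0.0]
force: [2.1, -3.4, -1.3]
width: 0.0002
grip_force: 1.3
```

play_rows:
  plan:
    - [[0.2,0,0],0,1]
    - [[0.1,0,0],0,1]
    - [[0.1,0,0],0,1]
    - [[0.05,0,0],0,1]
    - [[0,0,0],0,1]

```text
clock: 22.6
eef_pos: [0.3722, 0.2883, 0.0231]
eef_rot: [0.716, 0.698, -0.001, -0.0]
force: [-2.2, -2.7, -1.5]
width: 0.0002
grip_force: 1.3
```

```bash
python3 -c "
from h import *
x,y=world(-.0725,.142)
go(x,y,.022)
print(arm.get_obs()['torque'].round(2))"
```

```text
t 22.6 pos [0.3722 0.2883 0.0231] phi 1.5445 w 0.0002 F [-2.2 -2.7 -1.5]
units [0.07 0.03 0.04] turn 0.01 own [-0.0746  0.1429]
[-0.42  0.25  0.03]
```

Still only hinge friction; keep easing until the stop is felt.

play_rows:
  plan:
    - [[0.1,0,0],0,1]
    - [[0.1,0,0],0,1]
    - [[0,0,0],0,1]

```text
clock: 22.9
eef_pos: [0.3723, 0.2914, 0.0229]
eef_rot: [0.716, 0.699, -0.004, 0.002]
force: [0.1, -18.0, 1.0]
width: 0.0002
grip_force: 9.3
```

play_rows:
  plan:
    - [[0.1,0,0],0,1]
    - [[0.05,0,0],0,1]
    - [[0,0,0],0,1]

```text
clock: 23.2
eef_pos: [0.3722, 0.292, 0.0227]
eef_rot: [0.715, 0.699, -0.008, 0.004]
force: [0.2, -40.3, 10.8]
width: 0.0003
grip_force: 20.1
```

The stop is firm (18, then 40 N), so the front is shut. Back off and clear.

play_rows:
  plan:
    - [[-0.4,0,0],0,1]
    - [[-0.6,0,0],0,1]
    - [[-0.8,0,-0.3],0,1]
    - [[-0.8,0,-0.8],0,1]
    - [[-1,0,-1],0,1]
    - [[-1,0,-1],0,1]
    - [[-1,0,-1],0,1]
    - [[-1,0,-1],0,1]

```text
clock: 24.0
eef_pos: [0.3687, 0.1004, 0.1789]
eef_rot: [0.716, 0.698, 0.002, 0.001]
force: [1.1, -0.5, -0.1]
width: 0.0
grip_force: 0.0
```

```bash
python3 -c "
from h import *
im=vision.grab_frame('top'); s=vision.grab_frame('scene')
a=s[160:310,90:340]; cv2.imwrite('pics/m3.png',np.vstack([cv2.resize(a,(480,288)),cv2.resize(im[110:280,80:370],(480,281))]))"
```

```text
(no output)
```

View pics/m3.png

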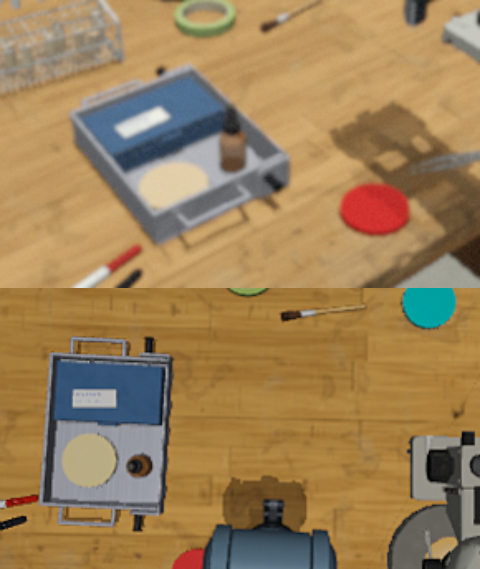

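The front is shut and parallel to the tray's front edge. The studs have swung over to (149,345) and (138,522), and all three items sit flat or upright inside. Bystanders are unmoved and the robot is clear.

```bash
python3 -c "
from bench import close_job
print(close_job())"
```

```text
the job is handed in; nothing more can be done
None
```

The Petri dish, slide box and dropper bottle are all in the tray with the front shut, and I handed the job in at about 24 s of the 72 s limit; the hand-in gave no verdict.

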